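Seat the long aluminium blank in the corner stop

TASK

On the lathe bench, slide the longer aluminium block along the bench top into the inside corner of the dark steel L-shaped stop, so that one long side lies flush against the long far fence and its end is up against the short side fence, ready to be clamped. Do not lift it off the bench, leave the small square offcut where it lies, and let go of everything at the end.

Things in the scene. Friction and masses are not known exactly. Their poses are not given: they have to be found in the camera images.
- blank: Plain bare-aluminium block, the longer of two: 50 mm along its x, 90 mm along its y, 30 mm high, about 0.36 kg, loose and flat on the bench; origin at the centre of its underside, z up. It starts inside the L, clear of both bars, its long side within 20 degrees of parallel to the far fence; the way straight to the far fence, and then along it to the side fence, is free.
- fence: Fixed L-shaped stop of two dark steel bars, 20 mm high, 30 mm thick. Origin at the inside corner, bench height. Far fence: inner face x = 0, running 300 mm along -y. Side fence: inner face y = 0, running 170 mm along -x (to the robot). The blank belongs at x < 0, y < 0: seated flush its origin is at x -25, y -45 mm, its y axis parallel to the far fence, either way round.
- offcut: Small square aluminium offcut, 45 x 45 mm, 30 mm high, loose on the bench, also inside the L; origin at the centre of its underside. To be left where it lies.
Mind the look-alikes: they are no part of the job. What is shaped like the blank but red or yellow is not meant.

How it is judged:
By the outcome, as a careful person would: the job done as asked, in the order asked, and still so for the second after the job is handed in, with the robot touching nothing.
It also fails if it takes over 50 s, if anything falls off the work surface, if the arm or the gripper's body presses on something with over 40 N, if the wrist force passes 120 N, or if a joint passes its speed limit or range.

ROBOT

A 6-joint arm with a two-finger parallel gripper is mounted at the origin on the work surface. World frame = base frame: x ahead of the robot, y to its left, z up, the work surface at z = 0. Lengths are in m, angles in rad, forces in N, time in s.
With the tool pointing down it reaches from about 0.35 to 0.975 m from the base axis. Payload 7.1 kg.
Tool frame: the origin (TCP) lies at the very end of the fingers, on their centre line; the grasp point (between the pads) lies 19 mm behind it; x points along the fingers, z is the direction in which the jaws open and shut, and the axes are right-handed (so a half turn about x gives the same grasp; the last joint's range is limited). The gripper opens to 88 mm and grips with 3 to 60 N. Pads are 20 mm wide; open, the fingers measure 115 mm over their backs; the gripper's body (75 mm by 178 mm) begins 61 mm behind the grasp point.
Start: joints at [-1.149, 0.423, 1.63, -0, 1.089, -0.019], TCP at [0.267, -0.565, 0.223] pointing down, gripper open.
Joint ranges: [-3, 3], [-0.9, 2.11], [0.09, 2.58], [-1.31, 4.45], [0.11, 2.69], [-2.54, 2.54]. Speed limits (rad/s): [2.39, 2.39, 3.01, 3.14, 3.14, 3.14].

INTERFACE

Orientations are given as a unit quaternion [x, y, z, w].
In Python, from bench import env gives the robot as it stands. The module is installed in compiled form; this text tells all that it offers. Calls block until the motion is done:
- env.move_pose(position, orientation): joint-space move of the TCP to a pose.
- env.movel(position, rate=0.15, rotation=None): straight line of the TCP; rotation=None keeps the orientation; rate is the mean speed in m/s.
- env.movej(angles): joint-space move.
- env.command_gripper(opening): opening from 0.0 (shut) to 1.0 (fully open); the grip force is fixed at half the most; returns when the fingers have stopped.
- env.wait(seconds).
- env.solve_ik(position, orientation): joint angles nearest the present ones, or None.
- env.sense(): the state.
- env.capture(name): name is "scene" or "top" or "wrist"; returns the picture (480x640x3 uint8, blue, green, red); there is no depth.
- env.get_calibration(name): a dict with "vfov" (degrees; the focal length in pixels is half the picture's height over the tangent of half this angle, whatever the lens; pixels are square), "cx", "cy" (the principal point, pixels), "k1" (the pictures are not rectified: a ray, as slopes to the right and down, at radius r is drawn at 1 + k1 r^2 times it, then the intrinsics apply), "R" (3x3) and "t" (3): a world point X has camera coordinates R X + t. Camera axes: x right, y down, z forward; pixel columns grow to the right and rows downward; lengths in m; the calibration is good to about 2 mm. A picture is of the moment at which its call begins: read the wrist's pose just before it. get_calibration takes no time and is no camera call; for the wrist camera it gives the pose at the moment of the call.
A pose or a line that the arm cannot do raises env.PlanningError and nothing moves.
- env.job_done(): hands the job in, once; it reports no verdict.
The state is a dict: "t": time; "q": joint angles; "joint_vel": joint speeds; "effort": joint torques, N m; "ee_pos": TCP position; "tcp_rot": TCP orientation; "force": force on the tool from outside, world axes, zero at the start; "torque": the same for the moment, N m; "finger_gap": opening from 0.0 (shut) to 1.0 (fully open).
Only numpy, scipy, OpenCV 4.12 (cv2) and the standard library are available. Lean on these libraries where they do the work, as an engineer would, in place of code of your own. Each camera call takes 0.05 s, during which the arm holds its last target. There are 200 camera calls.

## Working session

There is one attempt and no reset: what is moved stays moved. The work goes in short steps, each a Python script; the robot and the scene stay as the last script left them, time stands still between calls to the robot, and variables do not carry over. Pictures are saved under pics/ and viewed, about 8 in all and at most 12, crops included, and the job is handed in when it is done.

```bash
mkdir -p pics; cat > h.py <<'E'
import numpy as np, cv2
from bench import env
def rays(c,px):
    f=240/np.tan(np.radians(c["vfov"])/2)
    K=np.array([[f,0,c["cx"]],[0,f,c["cy"]],[0,0,1.]])
    n=cv2.undistortPointsIter(np.array(px,float).reshape(-1,1,2),K,np.array([c["k1"],0,0,0,0.]),None,None,(3,100,1e-12)).reshape(-1,2)
    R=np.array(c["R"]);t=np.array(c["t"])
    return -R.T@t,(np.c_[n,np.ones(len(n))])@R
def toplane(c,px,z):
    o,d=rays(c,px); return (o+d*((z-o[2])/d[:,2])[:,None])[:,:2]
def proj(c,X):
    f=240/np.tan(np.radians(c["vfov"])/2)
    p=np.atleast_2d(X)@np.array(c["R"]).T+np.array(c["t"]); s=p[:,:2]/p[:,2:]
    s=s*(1+c["k1"]*(s**2).sum(1))[:,None]
    return s*f+[c["cx"],c["cy"]]
E
python3 - <<'E'
from h import *
for n in ("top","scene"):
    c=env.get_calibration(n); cv2.imwrite(f"pics/{n}0.png",env.capture(n)); print(n,c)
s=env.sense();print(s["t"],s["ee_pos"],s["tcp_rot"],s["force"],s["finger_gap"])
E
```

```text
top {'vfov': 57.264595579964585, 'cx': 319.09445422752503, 'cy': 239.79003406583274, 'k1': -0.026655751065163533, 'R': array([[-0.02596038, -0.99952869, -0.01638439],
       [-0.98350261,  0.02847241, -0.17863914],
       [ 0.17902145,  0.01147655, -0.98377823]]), 't': array([-4.38542181e-05,  5.77168864e-01,  6.04596471e-01])}
scene {'vfov': 46.78526385735962, 'cx': 319.2169836823856, 'cy': 235.08547942226966, 'k1': -0.0705250783677525, 'R': array([[ 0.68173231,  0.73159607, -0.0028727 ],
       [ 0.46915372, -0.44018357, -0.76559337],
       [-0.56136962,  0.520582  , -0.64331838]]), 't': array([-0.37762655, -0.25611614,  1.09519092])}
0.1 [ 0.26647884 -0.56480589  0.22201146] [ 0.37885261  0.59761397 -0.37834334  0.596812  ] [ 0.01658618 -0.19864361  0.930281  ] 1.0041300830552857
```

View pics/top0.png

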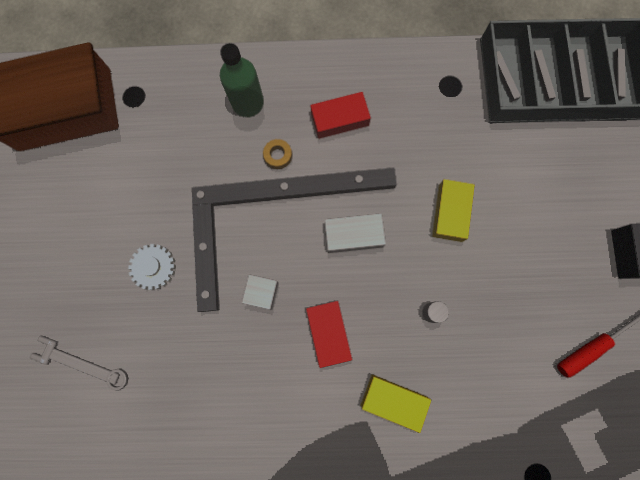

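View pics/scene0.png

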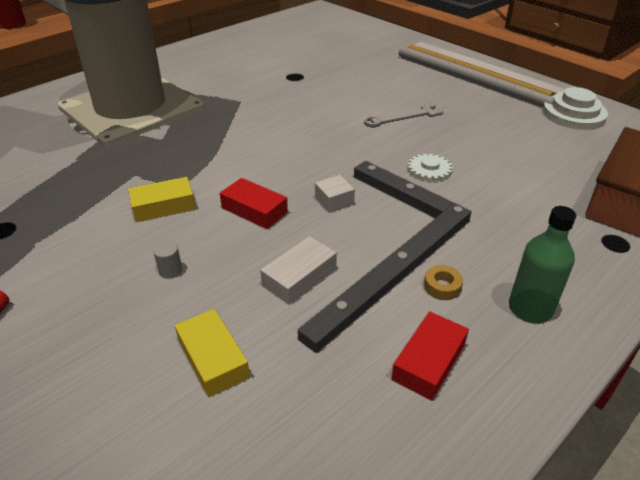

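The top view shows the blank (bright, long) at about (355,233), the offcut at (260,292), and the inside corner of the L at about (213,205). The scene view agrees. The red and yellow blocks are decoys. Next I'll measure the edges.

```bash
cat > m.py <<'E'
from h import *
def measure(im,c,show=None):
    hsv=cv2.cvtColor(im,cv2.COLOR_BGR2HSV); out={}
    br=((hsv[...,2]>168)&(hsv[...,1]<60)).astype(np.uint8)
    br=cv2.morphologyEx(br,cv2.MORPH_OPEN,np.ones((3,3)))
    dk=((hsv[...,2]<88)&(hsv[...,1]<90)).astype(np.uint8); 
    vis=im.copy()
    for nm,m,z in (("br",br,.03),("dk",dk,.02)):
        cs,_=cv2.findContours(m,cv2.RETR_EXTERNAL,cv2.CHAIN_APPROX_NONE)
        for k in cs:
            a=cv2.contourArea(k); x,y,w,h=cv2.boundingRect(k)
            if a<400 or not(180<x<450 and 150<y<330): continue
            cv2.drawContours(vis,[k],-1,(0,0,255) if nm=="br" else (0,255,0),1)
            if nm=="br":
                r=cv2.minAreaRect(toplane(c,k.reshape(-1,2),z).astype(np.float32)); print(nm,(x,y,w,h),np.round(r[0],4),np.round(r[1],4),round(r[2],2))
            else: print(nm,(x,y,w,h),a)
    if show: cv2.imwrite(show,cv2.resize(vis[130:340,180:420],None,fx=2.8,fy=2.8,interpolation=0))
    return br,dk
E
python3 - <<'E'
from m import *
im=cv2.imread("pics/top0.png"); c=env.get_calibration("top")
g=cv2.cvtColor(im,cv2.COLOR_BGR2GRAY)
print("cam",rays(c,[[0,0]])[0])
print("col300",g[170:215,300]); print("col355",g[205:262,355]);print("row260",g[260,185:230])
measure(im,c,"pics/m0.png")
E
```

```text
cam [ 0.4594102  -0.02341591  0.69789308]
col300 [127 124 124 126 128 129 105  75  68  67  67  68  64  65  65  68  67  69
  68  69  69  68  67  66  50  38  39  63 100 111 110 122 125 124 124 124
 127 129 126 124 126 128 125 124 123]
col355 [123 121 122 125 126 125 125 128 127 125 125 143 152 153 152 151 152 155
 157 156 154 152 154 155 157 154 153 154 153 154 153 153 153 154 155 154
 153 154 157 159 159 156 119  74  59  79 102 109 108 109 109 119 120 122
 126 124 126]
row260 [125 124 124 125 125 124 123 124 124 120  68  69  69  69  70  68  68  68
  67  69  69  71  69  71  70  68  69  70  63  41  40  74 125 124 124 124
 125 126 124 127 125 125 124 124 125]
dk (192, 168, 204, 144) 6175.0
```

View pics/m0.png

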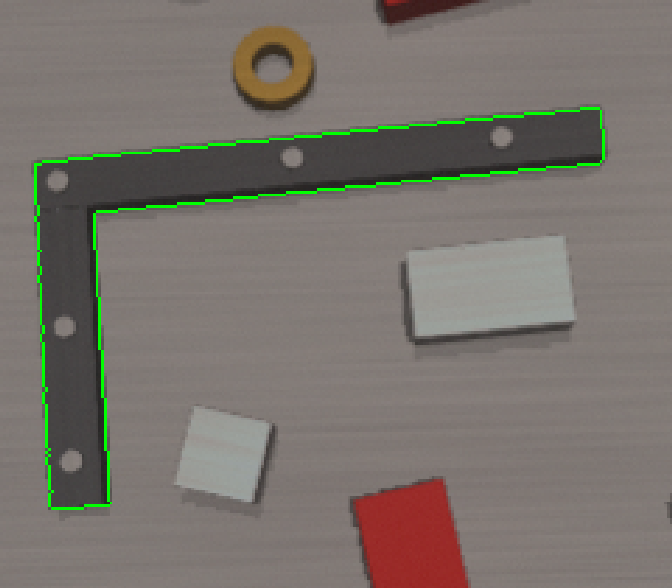

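The crop shows both the fence contour and the visible edges of the blank clearly. Bright threshold should be about 140. I'll fit lines to the fence's inner foot edges (z=0) and a rectangle to the top of the blank (z=0.03).

```bash
sed -i 's/hsv\[...,2\]>168)&(hsv\[...,1\]<60)/hsv[...,2]>142)\&(hsv[...,1]<60)/; s/MORPH_OPEN,np.ones((3,3))/MORPH_OPEN,np.ones((5,5))/' m.py
cat >> m.py <<'E'
def line(p):
    vx,vy,x,y=cv2.fitLine(p.astype(np.float32),cv2.DIST_HUBER,0,.001,.001).ravel(); return np.array([vx,vy]),np.array([x,y])
def fence(im,c):
    g=cv2.GaussianBlur(cv2.cvtColor(im,cv2.COLOR_BGR2GRAY),(1,1),0).astype(float)
    def last(v): # subpixel last falling out of dark
        i=np.where(v<80)[0][-1]; return i+(80-v[i])/(v[i+1]-v[i])
    far=np.array([[x,175+last(g[175:210,x])] for x in range(230,385,3) if not 0])
    side=np.array([[192+last(g[y,192:228]),y] for y in range(215,303,3)])
    d1,p1=line(toplane(c,far,0)); d2,p2=line(toplane(c,side,0))
    if d1[1]<0: d1=-d1
    if d2[0]<0: d2=-d2
    s=np.linalg.solve(np.c_[d1,-d2],p2-p1); k=p1+s[0]*d1
    return k,d1,d2
E
python3 - <<'E'
from m import *
im=cv2.imread("pics/top0.png"); c=env.get_calibration("top")
measure(im,c)
k,d1,d2=fence(im,c); print("corner",k,"yaw far",np.degrees(np.arctan2(-d1[0],d1[1])),"yaw side",np.degrees(np.arctan2(d2[1],d2[0])))
for yaw in [0.]: pass
from scipy.spatial.transform import Rotation as Ro
s=env.sense(); print(np.round(Ro.from_quat(s["tcp_rot"]).as_matrix(),3))
E
```

```text
br (243, 276, 32, 32) [0.5041 0.0779] [0.0422 0.0432] 76.24
br (326, 214, 59, 36) [ 0.5928 -0.0708] [0.0486 0.0875] 4.33
dk (192, 168, 204, 144) 6175.0
corner [0.648216   0.15749249] yaw far 4.0144277 yaw side 4.061023
[[-0.001  0.904  0.427]
 [ 0.001  0.427 -0.904]
 [-1.     0.    -0.001]]
```

The corner is at (0.648, 0.157) with yaw 4.03°. The blank lies at about (-71, -224) mm in the fence frame and is nearly parallel. Step 1 is pushing its near side to the far fence with two fingers, stopping on force.

```bash
cat > act.py <<'E'
from m import *
from scipy.spatial.transform import Rotation as Ro
K=np.array([.6482,.1575]); A=np.radians(4.03)
ex=np.array([np.cos(A),np.sin(A)]); ey=np.array([-np.sin(A),np.cos(A)])
Q=Ro.from_matrix(np.c_[[0,0,-1],np.cross(np.r_[-ey,0],[0,0,-1]),np.r_[-ey,0]]).as_quat()
def W(x,y,z): return [*(K+x*ex+y*ey),z]
def F(p): d=np.array(p)[:2]-K; return np.array([d@ex,d@ey])
def push(start,end,z,lim,rate=.03,step=.002):
    """slide in steps from start to end (fence frame) until push force > lim"""
    a,b=np.array(start),np.array(end); L=np.linalg.norm(b-a); u=(b-a)/L; uw=u[0]*ex+u[1]*ey
    env.wait(.15); f0=np.array(env.sense()["force"])[:2]; n=0; mx=0
    for s in np.arange(step,L+1e-6,step):
        env.movel(W(*(a+u*s),z),rate=rate); st=env.sense(); f=-(np.array(st["force"])[:2]-f0)@uw; mx=max(mx,f)
        n=n+1 if f>lim else 0
        if f>2.5*lim or n>=2: break
    print("stop s=%.4f f=%.1f max=%.1f"%(s,f,mx),"at",np.round(F(st["ee_pos"]),4),"t",round(st["t"],2)); return a+u*s
E
python3 - <<'E'
from act import *
Z=.008
env.command_gripper(.6)
env.move_pose(W(-.126,-.224,.10),Q); env.movel(W(-.126,-.224,Z),rate=.1)
env.movel(W(-.112,-.224,Z),rate=.06)
p=push((-.112,-.224),(-.075,-.224),Z,8,step=.006,rate=.04)
p=push(p,(-.050,-.224),Z,8)
env.movel(W(p[0]-.025,-.224,Z),rate=.06); env.movel(W(p[0]-.025,-.224,.08),rate=.15)
cv2.imwrite("pics/wrist1.png",env.capture("wrist")); 
print(env.sense()["t"])
E
```

```text
stop s=0.0360 f=0.2 max=0.8 at [-0.0757 -0.224 ] t 6.28
stop s=0.0200 f=18.5 max=18.5 at [-0.0613 -0.2238] t 8.93
10.1833
```

View pics/wrist1.png

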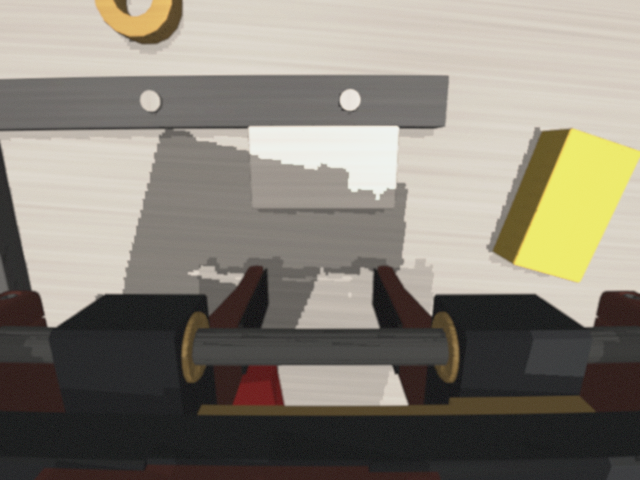

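The wrist view shows the blank's far edge (y≈126 px) flush along the far fence. The force stop and finger position (-61 mm) agree. Step 2 is pushing its end along the far fence to the side fence.

```bash
python3 - <<'E'
from act import *
Z=.008
env.command_gripper(0); print(env.sense()["finger_gap"])
env.movel(W(-.026,-.293,.08),rate=.2); env.movel(W(-.026,-.293,Z),rate=.1)
p=push((-.026,-.293),(-.026,-.12),Z,8,step=.012,rate=.05)
p=push(p,(-.026,-.088),Z,8)
env.movel(W(-.026,p[1]-.02,Z),rate=.06); env.movel(W(-.026,p[1]-.02,.08),rate=.15)
cv2.imwrite("pics/wrist2.png",env.capture("wrist")); 
print(env.sense()["t"])
E
```

```text
0.00652293534087917
stop s=0.1680 f=-0.9 max=0.4 at [-0.026  -0.1244] t 18.18
stop s=0.0280 f=22.6 max=22.6 at [-0.0259 -0.1008] t 21.83
23.0
```

View pics/wrist2.png

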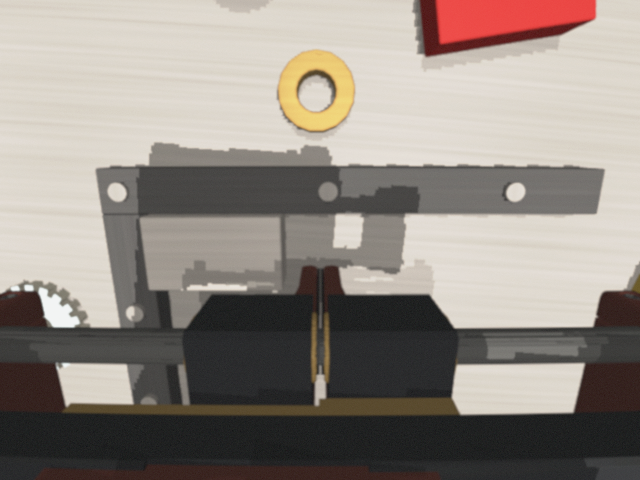

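The wrist view shows the blank in the corner, with its left end at the side fence (about 140,215) and its far edge at the fence. I'll give it one light squaring push in x, then move clear and check from above.

```bash
python3 - <<'E'
from act import *
Z=.008
env.command_gripper(.35)
env.movel(W(-.080,-.047,.08),rate=.2); env.movel(W(-.080,-.047,Z),rate=.1)
p=push((-.080,-.047),(-.050,-.047),Z,6)
env.movel(W(-.080,-.047,Z),rate=.06); env.movel(W(-.080,-.047,.10),rate=.15)
env.movel(W(-.21,-.16,.22),rate=.25)
im=env.capture("wrist"); cw=env.get_calibration("wrist"); cv2.imwrite("pics/wrist3.png",im)
env.movel(W(-.28,-.36,.25),rate=.25)
im=env.capture("top"); cv2.imwrite("pics/top3.png",im); c=env.get_calibration("top"); measure(im,c)
for n,z in (("blank",.03),):
  print(proj(c,[W(x,y,.03) for x,y in((0,0),(-.05,0),(-.05,-.09),(0,-.09))]).round(1).tolist())
cv2.imwrite("pics/top3c.png",cv2.resize(im[150:330,180:420],None,fx=3,fy=3,interpolation=2))
print(env.sense()["t"])
E
```

```text
stop s=0.0240 f=16.2 max=16.2 at [-0.0614 -0.0471] t 28.27
br (243, 276, 32, 32) [0.5042 0.0779] [0.0429 0.0437] 76.25
br (210, 197, 57, 34) [0.6263 0.1103] [0.0482 0.0876] 3.99
dk (252, 297, 227, 183) 15597.0
dk (192, 168, 204, 144) 7717.0
[[208.4, 201.0], [210.0, 231.9], [267.4, 226.3], [265.1, 195.4]]
31.6833
```

View pics/top3c.png

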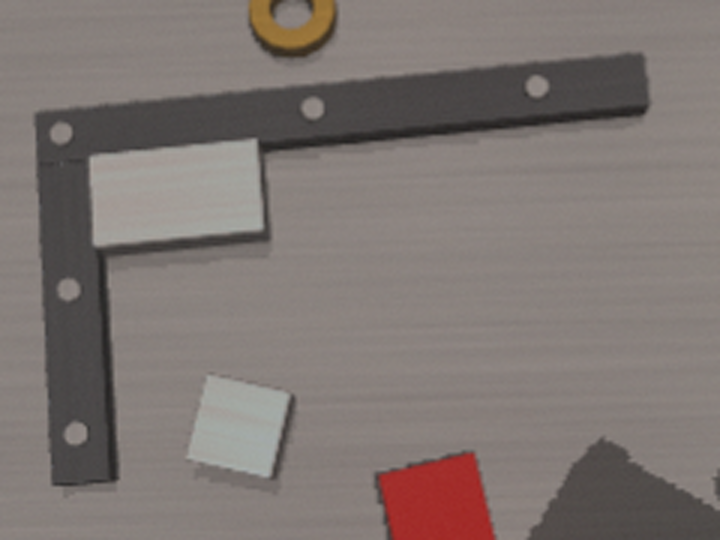

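View pics/wrist3.png

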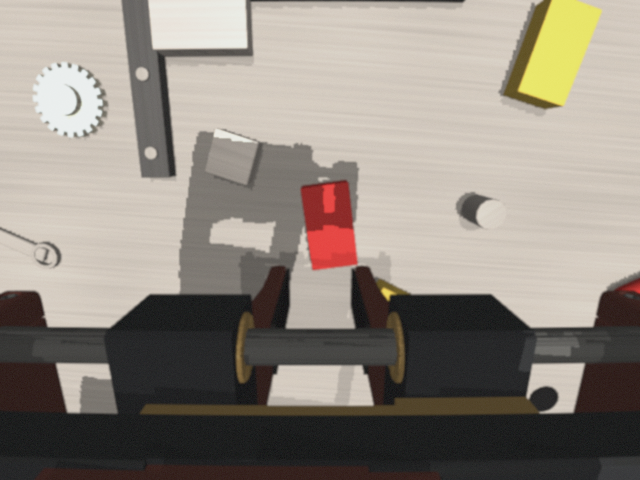

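```bash
python3 -c "
from bench import env
s=env.sense();print(s['t'],s['ee_pos'],s['force']);env.job_done()"
```

```text
31.6833 [ 0.39423723 -0.22022091  0.24952576] [0.13284236 0.68745505 0.65349157]
the job is handed in; nothing more can be done
```

The longer aluminium block is in the inside corner of the L-stop, flush with the far fence and with its end against the side fence. I handed the job in at 31.7 s, with the arm about 0.25 m above the bench and touching nothing.

I slid the block flat on the bench with the fingertips and never gripped or lifted it:
1. **To the far fence:** I pushed its near long side with two spread fingers until the force jumped to 18 N.
2. **To the side fence:** I pushed its end along the far fence with the fingers closed until the force reached 23 N.
3. **Squaring:** I pushed it once more against the far fence, up to 16 N.

**Last checks, from the overhead camera:**
- **Block position:** its centre is at (-25.2, -45.5) mm in the fence frame, against the target of (-25, -45). Its angle is 3.99°, against 4.03° for the fence.
- **Offcut:** it is where it was, within 0.1 mm.

The half-millimetre difference at the side fence is smaller than the 2 mm camera calibration error. I did not nudge the block toward the side fence again after the squaring push. No check failed. One figure was slightly off: the fingertip stopped about 3 mm nearer the side fence than I expected. A slimmer finger than I assumed, or camera error, would explain that.

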